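# Load the pan warmer and start its cycle

## Task

Set the lidded food pan gently on the sloped cradle and slide it down under the lip until it rests against the stop wall, then let go of it. Then, on the console, press the blue, the yellow and the green key in that order, one at a time, each pushed gently well down and held there for a moment, letting it come back up before the next; never press the red key, and leave the sauce bottle, the jar and the bowl alone.

Things in the scene. Friction and masses are not known exactly. Their poses are not given: they have to be found in the camera images.
- pan_center (a point): Lidded steel food pan, loose, 160 mm long (x) by 110 mm wide (y, over the rim) by 96 mm high over the handle, 0.35 to 0.7 kg. This point is its centre, 48 mm above its underside; z points up out of the lid. Rim from 42 to 46 mm above the bottom; body below it 146 x 96 mm; top of the orange lid at 55 mm.
- pan_handle (a point): Centre of the pan's black handle bar, straight above the pan's centre, 85 mm above the pan's underside: 90 mm long along the pan's x, 14 mm thick across y (grip it across this), 22 mm high, with a 19 mm gap below it to the lid; a post at each end. Axes as the pan's.
- cradle_stop (a point): Where the cradle's sloped bed meets its blue stop wall (face at x = 0), mid width. x points up the slope, away from the robot, 20 degrees above level; y across to the left; z square to the bed, leaning 20 degrees from vertical towards the robot. Home, the pan lies flat on the bed, long side along x (either end first), its centre at x = 80 mm, y within 25 mm of 0, z = 48 mm.
- console: Fixed console, 300 mm wide (y), 150 mm deep, 118 mm high, origin on the table under the panel's middle, x away from the operator. Its dark panel slopes 35 degrees, facing up and towards the robot, with four round keys in a row at y = -90, -30, 30 and 90 mm in any colour order. A guard rail runs above the keys. Press no part of it harder than 40 N.
- key_red_top (a point): Centre of the top of the red key's round cap, 40 mm across, standing 14 mm proud of its black collar (56 mm across), as it stands now (moves with the key); z points straight out of the panel (35 degrees from vertical, towards the robot), y along the row of keys.
- key_blue_top (a point): Centre of the top of the blue key's round cap, 40 mm across, standing 14 mm proud of its black collar (56 mm across), as it stands now (moves with the key); z points straight out of the panel (35 degrees from vertical, towards the robot), y along the row of keys.
- key_yellow_top (a point): Centre of the top of the yellow key's round cap, 40 mm across, standing 14 mm proud of its black collar (56 mm across), as it stands now (moves with the key); z points straight out of the panel (35 degrees from vertical, towards the robot), y along the row of keys.
- key_green_top (a point): Centre of the top of the green key's round cap, 40 mm across, standing 14 mm proud of its black collar (56 mm across), as it stands now (moves with the key); z points straight out of the panel (35 degrees from vertical, towards the robot), y along the row of keys.
- key_red (a joint): How far the red key is pressed, in m: 0 up, 0.010 at the bottom, counted as pressed from 0.006. Sprung: 1.8 N starts it, about 4.3 N at 0.006, 6 N at the bottom, then a firm stop. Cancels the cycle: must not be pressed.
- key_blue (a joint): How far the blue key is pressed, in m: 0 up, 0.010 at the bottom, counted as pressed from 0.006. Sprung: 1.8 N starts it, about 4.3 N at 0.006, 6 N at the bottom, then a firm stop.
- key_yellow (a joint): How far the yellow key is pressed, in m: 0 up, 0.010 at the bottom, counted as pressed from 0.006. Sprung: 1.8 N starts it, about 4.3 N at 0.006, 6 N at the bottom, then a firm stop.
- key_green (a joint): How far the green key is pressed, in m: 0 up, 0.010 at the bottom, counted as pressed from 0.006. Sprung: 1.8 N starts it, about 4.3 N at 0.006, 6 N at the bottom, then a firm stop.
- pan: The same pan; origin at the centre of its underside.
- cradle: Fixed sloped cradle, origin on the table under its middle, x away from the robot. Metal bed 260 mm long up from the stop, 125 mm clear between side guides 16 mm high. A lip on the stop wall overhangs the bed by 14 mm, 64 to 70 mm above it, so a pan gets home only by sliding under it. A pan set on the bed does not slide by itself. Its force on the pan must stay under 60 N.
- key_red_base: The red key's fixed collar; origin on the panel surface under the key, z straight out of the panel.
- key_blue_base: The blue key's fixed collar; origin on the panel surface under the key, z straight out of the panel.
- key_yellow_base: The yellow key's fixed collar; origin on the panel surface under the key, z straight out of the panel.
- key_green_base: The green key's fixed collar; origin on the panel surface under the key, z straight out of the panel.
- rail_mid (a point): Middle of the console's guard rail: a 14 mm steel tube along the row of keys, 210 mm above the table and about 103 mm straight above the key caps, on bent posts 142 mm either side that go back to the console's rear. An upright gripper strikes it: come in below it from the robot's side with the tool leaned about 35 degrees, square to the panel.
- sauce: Red sauce bottle, loose, 60 mm across, 180 mm high, origin at its underside. Leave alone.
- jar: Amber jar, loose, 56 mm across, 85 mm high, origin at its underside. Leave alone.
- bowl: Steel bowl, loose, 100 mm across, 50 mm high, origin at its underside. Leave alone.
Things that resemble listed ones, but are neither listed nor needed, are in the scene too. Leave any purple or turquoise look-alike of the pan alone.

How it is judged:
On the way, in this order (a step that is already met when the one before it is completed fails the run):
1. the pan rests home in the cradle: against the stop wall under the lip, flat on the slope, let go (x of pan_center in the frame of cradle_stop between 0.07 and 0.085 m and y of pan_center in the frame of cradle_stop between -0.025 and 0.025 m and z of pan_center in the frame of cradle_stop between 0.042 and 0.054 m and angle between the z axis of pan_center and the z axis of cradle_stop, either way round below 0.07 rad and angle between the x axis of pan_center and the x axis of cradle_stop, either way round below 0.14 rad and contact force between the fingers and pan below 0.1 N and value of joint each of key_red, key_blue, key_yellow, key_green below 0.0015 m), for 0.3 s.
2. the blue key is held down at least 6 mm, alone, with the pan still home (value of joint key_blue above 0.006 m and value of joint each of key_red, key_yellow, key_green below 0.002 m and x of pan_center in the frame of cradle_stop between 0.07 and 0.085 m and y of pan_center in the frame of cradle_stop between -0.025 and 0.025 m and z of pan_center in the frame of cradle_stop between 0.042 and 0.054 m and angle between the z axis of pan_center and the z axis of cradle_stop, either way round below 0.07 rad and angle between the x axis of pan_center and the x axis of cradle_stop, either way round below 0.14 rad and contact force between the fingers and pan below 0.1 N), for 0.2 s.
3. all keys are back up (value of joint each of key_red, key_blue, key_yellow, key_green below 0.0015 m), for 0.1 s.
4. the yellow key is held down at least 6 mm, alone, with the pan still home (value of joint key_yellow above 0.006 m and value of joint each of key_red, key_blue, key_green below 0.002 m and x of pan_center in the frame of cradle_stop between 0.07 and 0.085 m and y of pan_center in the frame of cradle_stop between -0.025 and 0.025 m and z of pan_center in the frame of cradle_stop between 0.042 and 0.054 m and angle between the z axis of pan_center and the z axis of cradle_stop, either way round below 0.07 rad and angle between the x axis of pan_center and the x axis of cradle_stop, either way round below 0.14 rad and contact force between the fingers and pan below 0.1 N), for 0.2 s.
5. all keys are back up (all of step 3), for 0.1 s.
6. the green key is held down at least 6 mm, alone, with the pan still home (value of joint key_green above 0.006 m and value of joint each of key_red, key_blue, key_yellow below 0.002 m and x of pan_center in the frame of cradle_stop between 0.07 and 0.085 m and y of pan_center in the frame of cradle_stop between -0.025 and 0.025 m and z of pan_center in the frame of cradle_stop between 0.042 and 0.054 m and angle between the z axis of pan_center and the z axis of cradle_stop, either way round below 0.07 rad and angle between the x axis of pan_center and the x axis of cradle_stop, either way round below 0.14 rad and contact force between the fingers and pan below 0.1 N), for 0.2 s.
7. all keys are back up (all of step 5), for 0.1 s.
At the end, for the whole second after the job is handed in: The pan is at rest in the cradle, flat on the bed (within 0.07 rad), its centre at most 85 mm from the stop wall along the slope (gap under 5 mm), within 25 mm of mid width and turned less than 0.14 rad; all four keys are up (under 1.5 mm); bottle, jar and bowl within 30 mm of their places (all of step 7 and x of pan_center in the frame of cradle_stop between 0.07 and 0.085 m and y of pan_center in the frame of cradle_stop between -0.025 and 0.025 m and z of pan_center in the frame of cradle_stop between 0.042 and 0.054 m and angle between the z axis of pan_center and the z axis of cradle_stop, either way round below 0.07 rad and angle between the x axis of pan_center and the x axis of cradle_stop, either way round below 0.14 rad and linear speed of pan below 0.01 m/s and distance of each of sauce, jar, bowl from where it was at the start of the episode below 0.03 m); the robot touches nothing.
It fails at once if the red key is pressed more than 3 mm (value of joint key_red above 0.003 m).
It fails at once if two keys are down at once (value of joint each of key_blue, key_yellow above 0.003 m or value of joint each of key_blue, key_green above 0.003 m or value of joint each of key_yellow, key_green above 0.003 m).
It fails at once if the console, its rail or a key is hit or pressed harder than 40 N (contact force between any of the arm, the fingers and console above 40 N or contact force between any of the arm, the fingers and key_red_base above 40 N or contact force between any of the arm, the fingers and key_blue_base above 40 N or contact force between any of the arm, the fingers and key_yellow_base above 40 N or contact force between any of the arm, the fingers and key_green_base above 40 N).
It fails at once if the pan is dropped on or rammed into the cradle (more than 60 N) (contact force between pan and cradle above 60 N).
It fails at once if the sauce bottle, jar or bowl is moved more than 30 mm (distance of any of sauce, jar, bowl from where it was at the start of the episode above 0.03 m).
It also fails if it takes over 72 s, if anything falls off the work surface, if the arm or the gripper's body presses on something with over 40 N, if the wrist force passes 120 N, or if a joint passes its speed limit or range.

## Robot

A 6-joint arm with a two-finger parallel gripper is mounted at the origin on the work surface. World frame = base frame: x ahead of the robot, y to its left, z up, the work surface at z = 0. Lengths are in m, angles in rad, forces in N, time in s.
With the tool pointing down it reaches from about 0.35 to 0.725 m from the base axis. Payload 6 kg.
Tool frame: the origin (TCP) lies midway between the tips of the shut fingers; the grasp point (between the pads) lies 19 mm behind it; z points along the fingers, y is the direction in which the jaws open and shut (so a half turn about z gives the same grasp; the last joint's range is limited). The gripper opens to 85 mm and grips with 20 to 120 N. Pads are 22 mm wide; open, the fingers measure 114 mm over their backs; the gripper's body (76 mm by 85 mm) begins 54 mm behind the grasp point. The pads swing forward as they close: fully open they stand 13 mm farther back than shut.
Start: joints at [1.584, 0.04, 0.085, 0, -1.615, -0.334], TCP at [0.189, 0.569, 0.231] pointing down, gripper open.
Joint ranges: [-2.56, 2.56], [-1.29, 2.01], [-1.08, 1.49], [-3.29, 1.98], [-2.81, -0.18], [-2.99, 2.99]. Speed limits (rad/s): [2.57, 2.57, 3.01, 3.14, 3.14, 3.14].

## Interface

Orientations are given as a unit quaternion [x, y, z, w].
In Python, from plant import arm gives the robot as it stands. The module is installed in compiled form; this text tells all that it offers.
- The arm moves only by the tool drive_tool, never from a script. Its argument "moves" is a list that holds one entry, the list of rows, each a list of 5 numbers: the finger opening in cm, from 0 to 8.54, then the shift along the tool's x, y, z in cm, then the turn about the tool's z in degrees. In form: [[[grip, tx, ty, tz, turn], ...]]. A call has 1 to 12 rows; each row is the pose to reach, as a shift and turn from the pose commanded when the call began, along the tool's axes at that moment; what a row does not reach only later rows make up. A row lasts 1/10 s, in which the tool goes at most 50 mm and 8.59 degrees, less where a joint would pass 70% of its speed; a pose out of reach is approached as far as the arm can. A call with a gripper value outside its range is refused whole. The fingers move at their own pace and stop on an object; "newtons" is the grip in N (left out, the last holds). Time passes only in rows, so rows that repeat a pose let the fingers close. It gives the time, the measured TCP pose, the force and the opening at its end, in the units of the state.
- arm.read_state(): the state, without advancing time (a new reading comes with each control period).
- arm.get_image(name): name is "scene" or "side" or "wrist"; returns the picture (420x560x3 uint8, blue, green, red); there is no depth.
- arm.camera_info(name): a dict with "intrinsics" (3x3 intrinsics, pixels), "R" (3x3) and "t" (3): a world point X has camera coordinates R X + t; the wrist camera has in their place "tool_from_camera" (4x4, takes a point from camera to tool coordinates, whose origin is the TCP and whose axes are the flange's). Camera axes: x right, y down, z forward; pixel columns grow to the right and rows downward; lengths in m; the calibration is good to about 2 mm. A picture is of the moment at which its call begins: read the wrist's pose just before it. camera_info takes no time and is no camera call.
- arm.hand_in(): hands the job in, once; it reports no verdict.
Trained networks look in the newest picture that a camera, given by its name, has taken for a name from the list of things; names that differ only in an ending like _2 or _b are one class to them, and where a whole thing is asked for, a point or a joint stands for the part that bears it (a point fixed in the world has none). Each returns a list of dicts, best first, with "conf" (0 to 1); they miss things now and then, are a little off and sometimes report something else, mostly with a low value. They report only what shows in the picture. A call takes as long as a camera call. They do not tell look-alikes from the thing itself.
- arm.spot_in(camera, label): "uv" ([column, row] in pixels, amid what is visible of it).
The state is a dict: "time_s": time; "joint_positions": joint angles; "qvel": joint speeds; "joint_torque": joint torques, N m; "tool_pos": TCP position; "eef_rot": TCP orientation; "contact_force": force on the tool from outside, world axes, zero at the start; "ft_torque": the same for the moment, N m; "opening": opening from 0.0 (shut) to 1.0 (fully open).
Only numpy, scipy, OpenCV 4.12 (cv2) and the standard library are available. Lean on these libraries where they do the work, as an engineer would, in place of code of your own. Each camera call takes 0.05 s, during which the arm holds its last target. There are 200 camera calls.

## Working session

There is one attempt and no reset: what is moved stays moved. The work goes in short steps, Python scripts to look and compute and a tool call to move; the robot and the scene stay as the last step left them, time stands still between calls to the robot, and variables do not carry over. Pictures are saved under pics/ and viewed, about 8 in all and at most 12, crops included, and the job is handed in when it is done.

Besides the shell and the picture viewer there is one more tool, called after "Request:" by a JSON object that holds its "name" and its "arguments". drive_tool: Moves the arm, as the interface text tells. Its arguments: {"type":"object","properties":{"moves":{"type":"array","items":{"type":"array","items":{"type":"array","items":{"type":"number"}}}},"newtons":{"type":"number"}},"required":["moves"]}

```bash
mkdir -p pics; cat > h.py <<'E'
from plant import arm
import numpy as np, cv2
from scipy.spatial.transform import Rotation as Ro
def cam(name):
    c=arm.camera_info(name); K=np.array(c["intrinsics"])
    if name=="wrist":
        s=arm.read_state(); T=np.eye(4); T[:3,:3]=Ro.from_quat(s["eef_rot"]).as_matrix(); T[:3,3]=s["tool_pos"]
        W=T@np.array(c["tool_from_camera"]); R=W[:3,:3].T; t=-R@W[:3,3]
    else: R,t=np.array(c["R"]),np.array(c["t"])
    return K,R,t
def proj(C,X):
    K,R,t=C; p=(np.atleast_2d(X)@R.T+t)@K.T; return p[:,:2]/p[:,2:]
def ray(C,uv):
    K,R,t=C; d=R.T@np.linalg.inv(K)@np.array([uv[0],uv[1],1.]); return -R.T@t,d/np.linalg.norm(d)
def onz(C,uv,z):
    o,d=ray(C,uv); return o+d*(z-o[2])/d[2]
def tri(rs):
    A=0;b=0
    for o,d in rs: P=np.eye(3)-np.outer(d,d); A=A+P; b=b+P@o
    X=np.linalg.solve(A,b); return X,[np.linalg.norm(np.cross(X-o,d)) for o,d in rs]
E
cat > a.py <<'E'
from h import *
np.set_printoptions(precision=3,suppress=True)
for n in ["scene","side"]:
    C=cam(n); im=arm.get_image(n); cv2.imwrite(f"pics/{n}0.png",im)
    print(n,"cam at",-C[1].T@C[2])
    for l in ["pan_handle","pan","cradle","cradle_stop","console","rail_mid","key_red_top","key_blue_top","key_yellow_top","key_green_top","sauce","jar","bowl"]:
        try: print(l,[(np.round(d["uv"],1).tolist(),round(d["conf"],2)) for d in arm.spot_in(n,l)])
        except Exception as e: print(l,e)
s=arm.read_state(); print(s["time_s"],s["tool_pos"],s["eef_rot"],s["opening"])
E
python3 a.py
```

```text
scene cam at [ 0.846 -0.533  1.103]
pan_handle [([248.3, 137.4], 0.72), ([316.5, 155.2], 0.64), ([397.7, 231.8], 0.57)]
pan [([395.6, 232.1], 0.89), ([250.0, 135.5], 0.64), ([312.9, 153.1], 0.63)]
cradle [([306.1, 201.2], 0.62)]
cradle_stop [([306.3, 204.1], 0.62)]
console [([271.3, 316.2], 0.56)]
rail_mid [([272.2, 315.5], 0.6)]
key_red_top [([280.7, 274.2], 0.51)]
key_blue_top [([263.6, 293.6], 0.64), ([306.7, 205.1], 0.35), ([248.7, 307.0], 0.26)]
key_yellow_top [([228.0, 318.5], 0.48)]
key_green_top [([247.9, 305.7], 0.72), ([266.6, 290.5], 0.49), ([235.8, 225.5], 0.32)]
sauce [([389.5, 165.8], 0.98), ([262.7, 292.7], 0.42)]
jar [([231.8, 223.5], 0.55)]
bowl [([369.4, 277.8], 0.78), ([248.3, 307.7], 0.53)]
side cam at [0.456 0.696 0.78 ]
pan_handle [([428.1, 354.8], 0.93), ([133.6, 272.6], 0.81), ([297.5, 368.9], 0.78), ([274.4, 140.4], 0.63), ([282.4, 127.6], 0.34)]
pan [([429.7, 354.1], 0.84), ([133.6, 275.3], 0.74), ([148.4, 351.9], 0.74), ([296.2, 370.3], 0.64)]
cradle [([264.3, 255.0], 0.87)]
cradle_stop [([263.9, 256.1], 0.75)]
console [([250.6, 157.5], 0.68)]
rail_mid [([250.1, 153.2], 0.67)]
key_red_top [([262.8, 155.5], 0.53), ([255.7, 163.6], 0.48)]
key_blue_top []
key_yellow_top [([284.5, 128.0], 0.45)]
key_green_top [([276.0, 136.2], 0.7)]
sauce [([152.8, 352.5], 0.82)]
jar [([344.6, 211.9], 0.86)]
bowl [([165.4, 208.4], 0.6), ([260.5, 154.5], 0.5)]
1.4 [0.189 0.569 0.231] [ 0.987 -0.16   0.     0.   ] 0.9962226286161363
```

```bash
python3 -c "
import cv2,numpy as np
a=cv2.imread('pics/scene0.png');b=cv2.imread('pics/side0.png')
cv2.imwrite('pics/s1.png',cv2.resize(a[90:390,160:460],(600,600),interpolation=3))
cv2.imwrite('pics/s2.png',cv2.resize(b,(800,600),interpolation=3))"
```

```text
(no output)
```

View pics/s1.png

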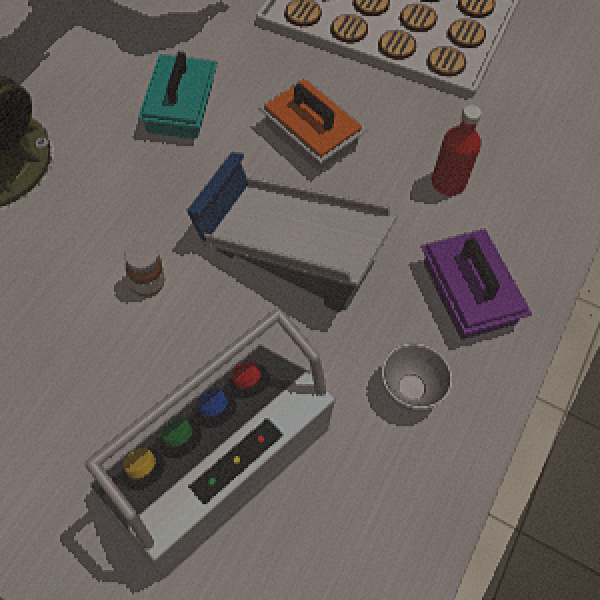

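View pics/s2.png

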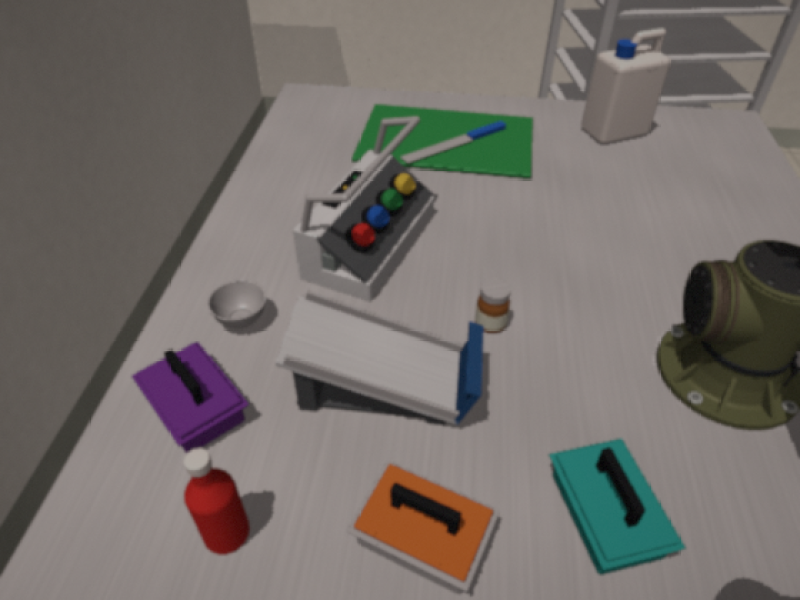

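Orange pan: scene (316,155), side (297,369). The purple one (397,232 in scene) and the turquoise one (248,137) are look-alikes, so I take the orange-lidded one. The enlarged crops confirm it. Key order along the row from the robot's left: red, blue, green, yellow. Next I measure the positions by colour.

```bash
cat > b.py <<'E'
from h import *
np.set_printoptions(precision=4,suppress=True)
def mask(im,lo,hi,near,r):
    hsv=cv2.cvtColor(im,cv2.COLOR_BGR2HSV); m=cv2.inRange(hsv,lo,hi)
    k=np.zeros_like(m); cv2.circle(k,near,r,255,-1); m&=k
    n,l,s,c=cv2.connectedComponentsWithStats(m)
    i=1+np.argmax(s[1:,4]); return (l==i).astype(np.uint8),s[i,4],c[i]
I={n:cv2.imread(f"pics/{n}0.png") for n in("scene","side")}; C={n:cam(n) for n in I}
for n,p in(("scene",(316,155)),("side",(297,369))):
    m,a,c=mask(I[n],(5,120,60),(18,255,255),p,60)
    pts=np.argwhere(m)[:,::-1]; hull=cv2.convexHull(pts.astype(np.int32))[:,0]
    W=np.array([onz(C[n],u,.055)[:2] for u in hull])
    (ctr,wh,ang)=cv2.minAreaRect((W*1e4).astype(np.float32)); print("lid",n,np.array(ctr)/1e4,np.array(wh)/1e4,ang)
K={"red":[((0,120,60),(6,255,255)),(280,277),(256,164)],"blue":[((105,120,40),(130,255,255)),(266,292),(264,151)],
 "green":[((50,80,30),(85,255,255)),(248,306),(275,139)],"yellow":[((18,120,60),(32,255,255)),(230,322),(284,128)]}
for k,(hs,p,q) in K.items():
    r=[]
    for n,pp in(("scene",p),("side",q)):
        m,a,c=mask(I[n],*hs,pp,13); r.append(ray(C[n],c)); print(k,n,a,c,end=" ")
    X,e=tri(r); print(X,np.array(e))
cv2.imwrite("pics/c1.png",np.hstack([cv2.resize(I["scene"][155:255,240:370],None,fx=3,fy=3.6,interpolation=2)[:, :400*1],cv2.resize(I["side"][195:305,190:345],(400,360),interpolation=2)]))
E
python3 b.py
```

```text
lid scene [0.4683 0.3276] [0.0989 0.1492] 70.3094253540039
lid side [0.4634 0.3349] [0.0974 0.1461] 70.30923461914062
red scene 113 [283.     277.2301] red side 200 [253.76  163.535] [ 0.6204 -0.1602  0.0985] [0.0021 0.0021]
blue scene 95 [267.2421 291.7474] blue side 208 [264.101 150.851] [ 0.6036 -0.2167  0.0982] [0.0038 0.0038]
green scene 112 [249.0536 306.8393] green side 193 [273.6114 138.9223] [ 0.5851 -0.2747  0.0978] [0.0031 0.0031]
yellow scene 169 [229.4793 321.3905] yellow side 169 [282.7929 127.9645] [ 0.5646 -0.3311  0.0983] [0.0016 0.0016]
```

View pics/c1.png

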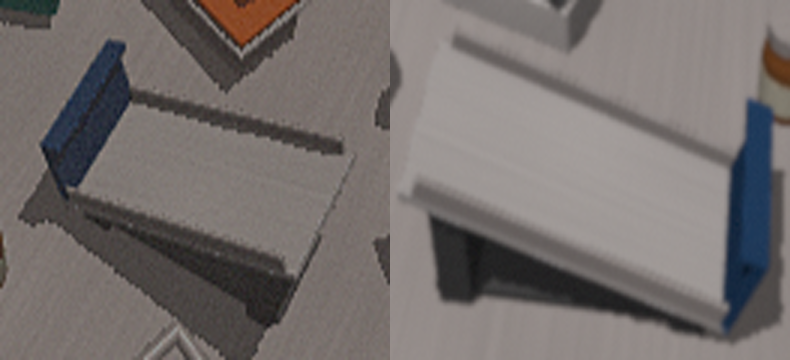

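```bash
cat > c.py <<'E'
from h import *
np.set_printoptions(precision=4,suppress=True)
S,D=cam("scene"),cam("side")
f=lambda p:(240+p[0]/3,155+p[1]/3.6); g=lambda p:(190+(p[0]-390)*.3875,195+p[1]*.30556)
for n,a,b in[("wall y+ top",(115,42),(765,262)),("wall y- top",(45,145),(755,103)),("far y-",(285,262),(455,36)),("far y+",(343,145),(413,183)),("near y+",(133,92),(728,305)),("near y-",(72,190),(738,160))]:
    print(n,*tri([ray(S,f(a)),ray(D,g(b))]))
print(np.array(arm.camera_info("wrist")["tool_from_camera"]),arm.camera_info("wrist")["intrinsics"])
E
cat > go.py <<'E'
from h import *
import sys
x,y,z,yaw=map(float,sys.argv[1:5]); s=arm.read_state(); R=Ro.from_quat(s["eef_rot"]).as_matrix()
d=R.T@(np.array([x,y,z])-s["tool_pos"])*100; cy=np.degrees(np.arctan2(R[1,0],R[0,0]))
print("t",s["time_s"],"pos",np.round(s["tool_pos"],4),"yaw",round(cy,2),"tilt",np.round(R[:,2],3),"F",np.round(s["contact_force"],1),"op",round(s["opening"],3)); print("shift cm",np.round(d,2),"turn",round((cy-yaw+180)%360-180,2))
E
python3 c.py; python3 go.py .466 .331 .28 -19.7
```

```text
wall y+ top [0.4084 0.165  0.0918] [np.float64(0.005854185994474948), np.float64(0.005854185994475173)]
wall y- top [0.4129 0.0315 0.094 ] [np.float64(0.001759807591701614), np.float64(0.001759807591701798)]
far y- [0.6757 0.0323 0.1246] [np.float64(0.0037380581354159313), np.float64(0.0037380581354157956)]
far y+ [0.6772 0.162  0.1246] [np.float64(0.0021075297450092903), np.float64(0.002107529745009631)]
near y+ [0.433  0.161  0.0383] [np.float64(0.005817404372413192), np.float64(0.005817404372413071)]
near y- [0.4304 0.0365 0.0365] [np.float64(0.006287312090251402), np.float64(0.006287312090251452)]
[[ 0.0003 -0.9513 -0.3081  0.0788]
 [ 1.      0.0005 -0.0007 -0.0002]
 [ 0.0008 -0.3081  0.9513 -0.142 ]
 [ 0.      0.      0.      1.    ]] [[293.8799   0.     282.6113]
 [  0.     293.8799 208.2861]
 [  0.       0.       1.    ]]
t 1.4 pos [0.1892 0.5694 0.2313] yaw -18.38 tilt [ 0. -0. -1.] F [ 0.7 -0.5 -0.9] op 0.996
shift cm [33.79 13.89 -4.87] turn 1.32
```

Request:
{"name": "drive_tool", "arguments": {"moves": [[[8.5,4,1.6,-4.9,1.3],[8.5,8,3.3,-4.9,1.3],[8.5,12,5,-4.9,1.3],[8.5,16,6.6,-4.9,1.3],[8.5,20,8.2,-4.9,1.3],[8.5,24,9.9,-4.9,1.3],[8.5,28,11.5,-4.9,1.3],[8.5,32,13.2,-4.9,1.3],[8.5,33.8,13.9,-4.9,1.3],[8.5,33.8,13.9,-4.9,1.3],[8.5,33.8,13.9,-4.9,1.3]]], "newtons": 40}}

```text
time_s: 2.5
tool_pos: [0.4662, 0.3307, 0.2802]
eef_rot: [0.985, -0.171, -0.0, 0.0]
contact_force: [-0.5, -0.0, 0.4]
opening: 0.999
```

```bash
cat > d.py <<'E'
from h import *
import sys
np.set_printoptions(precision=4,suppress=True)
C=cam("wrist"); im=arm.get_image("wrist"); cv2.imwrite("pics/w%s.png"%sys.argv[1],im)
hsv=cv2.cvtColor(im,cv2.COLOR_BGR2HSV); m=cv2.inRange(hsv,(5,120,60),(18,255,255))
n,l,s,c=cv2.connectedComponentsWithStats(m); i=1+np.argmax(s[1:,4])
hull=cv2.convexHull(np.argwhere(l==i)[:,::-1].astype(np.int32))[:,0]
W=np.array([onz(C,u,.055)[:2] for u in hull]); ctr,wh,a=cv2.minAreaRect((W*1e4).astype(np.float32)); print("lid",c[i],np.array(ctr)/1e4,np.array(wh)/1e4,a)
hd=arm.spot_in("wrist","pan_handle"); print([(d["uv"],d["conf"],onz(C,d["uv"],.09)) for d in hd])
E
python3 d.py 1; python3 go.py .466 .331 .28 -19.7
```

```text
lid [281.4943 173.4806] [0.466  0.3328] [0.097  0.1458] 70.29361724853516
[([355.2, 308.2], 0.86, array([0.2745, 0.2969, 0.09  ])), ([281.0, 169.4], 0.81, array([0.4837, 0.3268, 0.09  ]))]
t 2.6 pos [0.4656 0.3315 0.2803] yaw -19.63 tilt [-0.  0. -1.] F [0.2 0.3 1. ] op 0.997
shift cm [0.06 0.03 0.03] turn 0.07
```

View pics/w1.png

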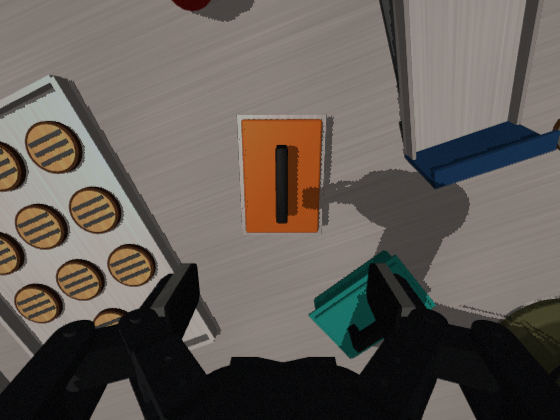

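```bash
python3 -c "
from h import *
C=cam('wrist')
for uv in [(281.5,183.5),(281.5,145),(281.5,222)]: print(onz(C,uv,.096))
# cradle: bed/wall inner corners seen in wrist
for uv in [(411,157),(510,122)]: print(onz(C,uv,.022),onz(C,uv,.037))
"; python3 go.py .466 .3325 .066 -19.7
```

```text
[0.46869999 0.33215728 0.096     ]
[0.50916458 0.31768477 0.096     ]
[0.42474768 0.34787721 0.096     ]
[0.42829402 0.16066383 0.022     ] [0.43247539 0.16607834 0.037     ]
[0.42981994 0.02936651 0.022     ] [0.43394413 0.03970142 0.037     ]
t 2.6 pos [0.4656 0.3315 0.2803] yaw -19.63 tilt [-0.  0. -1.] F [0.2 0.3 1. ] op 0.997
shift cm [ 1.000e-02 -1.100e-01  2.143e+01] turn 0.07
```

Request:
{"name": "drive_tool", "arguments": {"moves": [[[8.5,0,-0.1,4,0],[8.5,0,-0.1,8,0],[8.5,0,-0.1,12,0],[8.5,0,-0.1,16,0],[6,0,-0.1,19,0],[6,0,-0.1,20.5,0],[4,0,-0.1,21.4,0],[2,0,-0.1,21.4,0],[0.5,0,-0.1,21.4,0],[0.5,0,-0.1,21.4,0],[0.5,0,-0.1,21.4,0],[0.5,0,-0.1,21.4,0]]], "newtons": 35}}

```text
time_s: 3.8
tool_pos: [0.467, 0.3324, 0.0682]
eef_rot: [0.985, -0.171, 0.001, -0.001]
contact_force: [-3.1, -0.6, 5.7]
opening: 0.16
```

```bash
python3 go.py .466 .3325 .066 -19.7
```

```text
t 3.8 pos [0.467  0.3324 0.0682] yaw -19.67 tilt [ 0.002  0.002 -1.   ] F [-3.1 -0.6  5.7] op 0.16
shift cm [-0.1   0.03  0.22] turn 0.03
```

Request:
{"name": "drive_tool", "arguments": {"moves": [[[0.5,0,0,-1,0],[0.5,0,0,-3,0],[0.5,0,0,-6,0],[0.5,0,0,-10,0],[0.5,0,0,-14,0],[0.5,0,0,-18,0],[0.5,0,0,-22,0],[0.5,0,0,-25,0],[0.5,0,0,-26,0],[0.5,0,0,-26,0]]]}}

```text
time_s: 4.8
tool_pos: [0.4665, 0.3321, 0.3269]
eef_rot: [0.985, -0.171, 0.0, -0.001]
contact_force: [-0.0, -0.2, -4.2]
opening: 0.158
```

```bash
python3 go.py .42 .1 .33 0
```

```text
t 4.8 pos [0.4665 0.3321 0.3269] yaw -19.68 tilt [ 0.001  0.001 -1.   ] F [-0.  -0.2 -4.2] op 0.158
shift cm [ 3.44 23.42 -0.35] turn -19.68
```

Request:
{"name": "drive_tool", "arguments": {"moves": [[[0.5,0.4,2.5,0,-2],[0.5,0.8,5.5,0,-5],[0.5,1.2,8.5,0,-8],[0.5,1.7,11.5,0,-11],[0.5,2.1,14.5,0,-14],[0.5,2.6,17.5,0,-16],[0.5,3.0,20.5,0,-18],[0.5,3.3,22.5,0,-19],[0.5,3.4,23.4,0,-19.7],[0.5,3.4,23.4,0,-19.7],[0.5,3.4,23.4,0,-19.7]]]}}

```text
time_s: 5.9
tool_pos: [0.4196, 0.1006, 0.325]
eef_rot: [1.0, 0.0, -0.001, 0.0]
contact_force: [-0.8, -0.5, -3.4]
opening: 0.154
```

```bash
python3 d.py 2; python3 go.py .42 .1 .33 0
```

```text
lid [282.8672 198.7388] [0.3398 0.1005] [0.2783 0.254 ] 0.018721282482147217
[([165.7, 282.0], 0.9, array([0.2621, 0.2725, 0.09  ])), ([285.1, 199.9], 0.69, array([0.3878, 0.0976, 0.09  ])), ([553.8, 18.6], 0.46, array([ 0.5985, -0.2013,  0.09  ]))]
t 6.0 pos [0.4197 0.1009 0.3254] yaw 0.05 tilt [-0.001 -0.001 -1.   ] F [-0.2  0.5 -2.5] op 0.159
shift cm [ 0.03  0.09 -0.46] turn 0.05
```

View pics/w2.png

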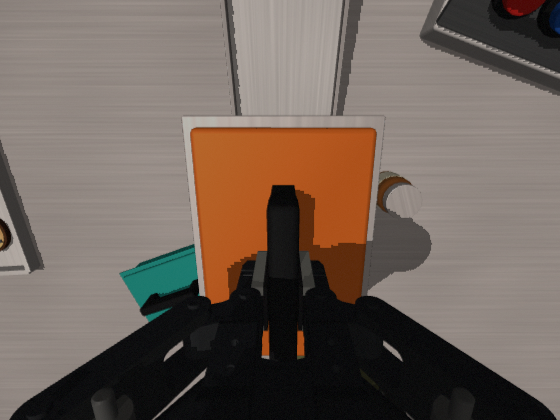

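```bash
python3 -c "
from h import *
C=cam('wrist'); im=cv2.imread('pics/w2.png')
b=np.array([.437,.0,.022]); n=np.array([-np.sin(.349),0,np.cos(.349)])
for v in (2,30,60,90,112):
    r=cv2.GaussianBlur(im,(3,3),0)[v,200:390].astype(int).sum(1)//3; print(v,' '.join(f'{x}' for x in r[::3]))
for v,cs in ((2,(236,342)),(112,(241,334))):
  for c in cs:
    o,d=ray(C,(c,v)); print(v,c,o+d*((b-o)@n)/(d@n))
"
```

```text
2 136 135 135 135 134 135 134 130 95 64 84 161 162 164 164 160 159 161 160 161 160 158 156 160 166 158 158 157 162 156 158 159 156 159 154 158 158 157 157 159 158 154 157 155 156 155 152 144 76 125 78 74 74 75 90 139 139 140 140 140 140 140 141 141
30 132 132 131 131 132 132 132 132 131 83 74 85 161 161 165 163 163 157 160 160 162 160 158 159 165 158 159 158 162 157 159 158 158 159 155 162 160 157 158 161 157 161 158 159 160 155 147 77 125 75 76 75 75 137 139 139 138 138 137 137 137 137 137 137
60 135 134 134 134 134 134 134 134 134 131 80 78 103 163 161 164 161 159 159 157 160 159 158 159 162 158 158 158 161 155 161 159 162 157 161 162 160 160 162 159 163 157 162 162 157 144 87 119 76 75 88 138 140 140 140 140 141 141 141 141 141 141 141 141
90 138 138 138 138 138 138 138 137 138 138 132 76 79 139 160 158 161 158 156 155 158 156 155 158 157 156 154 158 157 155 162 158 159 157 159 158 159 157 156 160 156 160 160 155 141 103 115 75 75 120 139 139 139 139 140 140 140 140 139 141 140 140 141 140
112 139 140 139 139 139 139 139 139 140 139 135 133 59 85 151 158 158 157 157 155 154 155 154 156 156 156 154 157 156 153 161 156 156 156 156 155 156 155 152 158 154 157 153 149 82 120 75 75 137 139 139 139 140 140 141 141 142 142 142 143 143 143 143 142
2 236 [0.61537888 0.15299047 0.0869113 ]
2 342 [0.61551597 0.03555123 0.08696119]
112 241 [0.49964874 0.15803674 0.0447976 ]
112 334 [0.49979986 0.03100083 0.0448526 ]
```

```bash
python3 go.py .555 .097 .170 0
```

```text
t 6.0 pos [0.4197 0.1009 0.3254] yaw 0.05 tilt [-0.001 -0.001 -1.   ] F [-0.2  0.5 -2.5] op 0.159
shift cm [13.55  0.39 15.52] turn 0.05
```

Request:
{"name": "drive_tool", "arguments": {"moves": [[[0.5,3,0.1,1,0],[0.5,6,0.2,3,0],[0.5,9,0.3,6,0],[0.5,12,0.4,9,0],[0.5,13.5,0.4,12,0],[0.5,13.5,0.4,14,0],[0.5,13.5,0.4,15,0],[0.5,13.5,0.4,15.5,0],[0.5,13.5,0.4,15.5,0],[0.5,13.5,0.4,15.5,0]]], "newtons": 20}}

```text
time_s: 7.0
tool_pos: [0.5551, 0.0965, 0.173]
eef_rot: [1.0, 0.0, 0.001, -0.0]
contact_force: [-0.3, 0.3, -3.2]
opening: 0.155
```

```bash
python3 go.py .530 .097 .129 0; python3 -c "
from h import *
for n in ('scene','side'): cv2.imwrite(f'pics/{n}3.png',arm.get_image(n))
a=cv2.imread('pics/scene3.png')[110:260,210:410];b=cv2.imread('pics/side3.png')[150:330,170:410]
cv2.imwrite('pics/p3.png',np.hstack([cv2.resize(a,(400,300),interpolation=2),cv2.resize(b,(400,300),interpolation=2)]))"
```

```text
t 7.0 pos [0.5551 0.0965 0.173 ] yaw 0.05 tilt [ 0.002  0.001 -1.   ] F [-0.3  0.3 -3.2] op 0.155
shift cm [-2.52 -0.05  4.39] turn 0.05
```

View pics/p3.png

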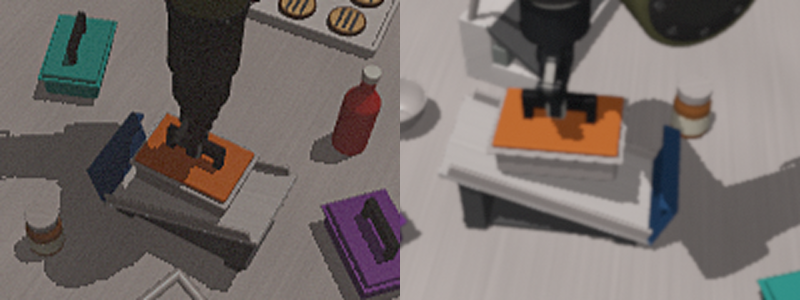

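Both views show the pan level, between the guides and clear of the stop wall. I lower it so that it pivots onto the slope.

Request:
{"name": "drive_tool", "arguments": {"moves": [[[0.5,0,0,0.6,0],[0.5,0,0,1.0,0],[0.5,-0.1,0,1.3,0],[0.5,-0.4,0,1.7,0],[0.5,-0.7,0,2.1,0],[0.5,-1.0,0,2.5,0],[0.5,-1.3,0,2.8,0],[0.5,-1.6,0,3.1,0],[0.5,-1.8,0,3.3,0],[0.5,-1.8,0,3.3,0]]]}}

```text
time_s: 8.1
tool_pos: [0.5367, 0.0965, 0.1414]
eef_rot: [1.0, 0.001, 0.002, -0.001]
contact_force: [-8.6, 1.7, 9.3]
opening: 0.158
```

```bash
python3 go.py .530 .097 .129 0
```

```text
t 8.1 pos [0.5367 0.0965 0.1414] yaw 0.07 tilt [ 0.003  0.001 -1.   ] F [-8.6  1.7  9.3] op 0.158
shift cm [-0.67 -0.05  1.24] turn 0.07
```

Request:
{"name": "drive_tool", "arguments": {"moves": [[[0.5,-0.2,0,0.3,0],[0.5,-0.4,0,0.6,0],[0.5,-0.6,0,0.9,0],[0.5,-0.7,0,1.1,0],[0.5,-0.7,0,1.1,0],[0.5,-0.7,0,1.1,0]]]}}

```text
time_s: 8.7
tool_pos: [0.5337, 0.0967, 0.1361]
eef_rot: [1.0, 0.001, 0.007, -0.001]
contact_force: [-2.5, 2.3, 23.3]
opening: 0.162
```

```bash
python3 go.py .530 .097 .129 0; python3 -c "
from h import *
for n in ('side','scene'): cv2.imwrite(f'pics/{n}4.png',arm.get_image(n))
a=cv2.imread('pics/scene4.png')[110:260,210:410];b=cv2.imread('pics/side4.png')[150:330,170:410]
cv2.imwrite('pics/p4.png',np.hstack([cv2.resize(a,(400,300),interpolation=2),cv2.resize(b,(400,300),interpolation=2)]))"
```

```text
t 8.7 pos [0.5337 0.0967 0.1361] yaw 0.09 tilt [ 0.015  0.002 -1.   ] F [-2.5  2.3 23.3] op 0.162
shift cm [-0.38 -0.03  0.7 ] turn 0.09
```

View pics/p4.png

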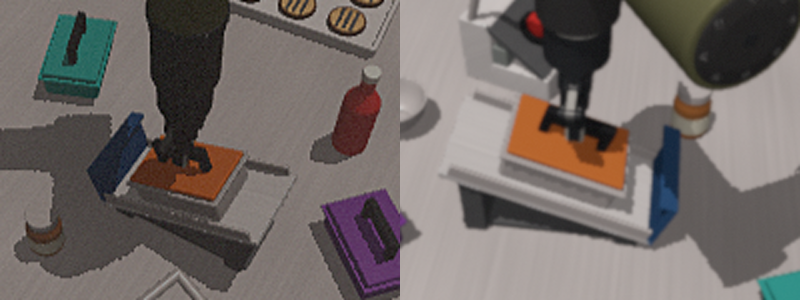

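Request:
{"name": "drive_tool", "arguments": {"moves": [[[0.5,0,0,-0.2,0],[0.5,0,0,-0.4,0],[0.5,0,0,-0.4,0],[3,0,0,-0.4,0],[3,0,0,-0.4,0],[3,0,0,-0.4,0]]]}}

```text
time_s: 9.4
tool_pos: [0.5294, 0.096, 0.131]
eef_rot: [1.0, 0.0, -0.0, 0.0]
contact_force: [0.6, 0.0, 0.1]
opening: 0.349
```

```bash
python3 go.py .530 .097 .129 0
```

```text
t 9.4 pos [0.5294 0.096  0.131 ] yaw 0.02 tilt [-0.001 -0.    -1.   ] F [0.6 0.  0.1] op 0.349
shift cm [ 0.06 -0.1   0.2 ] turn 0.02
```

Request:
{"name": "drive_tool", "arguments": {"moves": [[[0.5,0,0,0,0],[0.5,0,0,0,0],[0.5,0,0,0,0],[0.5,-0.5,0,0.18,0],[0.5,-1.0,0,0.36,0],[0.5,-1.5,0,0.55,0],[0.5,-2.0,0,0.73,0],[0.5,-2.5,0,0.91,0],[0.5,-3.0,0,1.09,0],[0.5,-3.5,0,1.27,0],[0.5,-3.8,0,1.38,0],[0.5,-3.8,0,1.38,0]]]}}

```text
time_s: 10.6
tool_pos: [0.4913, 0.0961, 0.1174]
eef_rot: [1.0, 0.0, -0.0, 0.0]
contact_force: [-0.8, 0.4, -3.1]
opening: 0.162
```

```bash
python3 go.py .483 .097 .112 0
```

```text
t 10.6 pos [0.4913 0.0961 0.1174] yaw 0.03 tilt [-0. -0. -1.] F [-0.8  0.4 -3.1] op 0.162
shift cm [-0.82 -0.09  0.54] turn 0.03
```

Request:
{"name": "drive_tool", "arguments": {"moves": [[[0.5,0,0,0.2,0],[0.5,0,0,0.3,0],[0.5,-0.2,0,0.37,0],[0.5,-0.4,0,0.45,0],[0.5,-0.6,0,0.52,0],[0.5,-0.6,0,0.52,0]]]}}

```text
time_s: 11.2
tool_pos: [0.4878, 0.0963, 0.1156]
eef_rot: [1.0, 0.0, 0.003, -0.0]
contact_force: [1.0, 0.7, 6.5]
opening: 0.162
```

```bash
python3 go.py .483 .097 .112 0
```

```text
t 11.2 pos [0.4878 0.0963 0.1156] yaw 0.04 tilt [ 0.006  0.001 -1.   ] F [1.  0.7 6.5] op 0.162
shift cm [-0.48 -0.07  0.36] turn 0.04
```

Request:
{"name": "drive_tool", "arguments": {"moves": [[[0.5,-0.2,0,0.0,0],[0.5,-0.4,0,0.05,0],[0.5,-0.6,0,0.1,0],[0.5,-0.8,0,0.17,0],[0.5,-0.8,0,0.17,0]]]}}

```text
time_s: 11.7
tool_pos: [0.4831, 0.096, 0.1159]
eef_rot: [1.0, -0.0, 0.008, -0.001]
contact_force: [15.2, -4.4, 6.9]
opening: 0.161
```

```bash
python3 go.py .483 .097 .112 0
```

```text
t 11.7 pos [0.4831 0.096  0.1159] yaw -0.0 tilt [ 0.015  0.001 -1.   ] F [15.2 -4.4  6.9] op 0.161
shift cm [-0.01 -0.1   0.39] turn -0.0
```

Request:
{"name": "drive_tool", "arguments": {"moves": [[[0.5,0.2,0,0,0],[0.5,0.2,0,0,0],[2,0.2,0,0,0],[4,0.2,0,0,0],[4,0.2,0,0,0],[4,0.2,0,0,0],[4,0.2,0,-3,0],[4,0.2,0,-6,0],[4,0.2,0,-10,0],[4,0.2,0,-14,0],[4,0.2,0,-17,0],[4,0.2,0,-17,0]]]}}

```text
time_s: 12.9
tool_pos: [0.4809, 0.0962, 0.2856]
eef_rot: [1.0, 0.0, 0.003, -0.001]
contact_force: [0.4, 0.8, 0.4]
opening: 0.466
```

```bash
python3 go.py .483 .097 .112 0; python3 -c "
from h import *
for n in ('side','scene','wrist'): cv2.imwrite(f'pics/{n}5.png',arm.get_image(n))
w=cv2.imread('pics/wrist5.png');b=cv2.imread('pics/side5.png')[170:320,180:380]
cv2.imwrite('pics/p5.png',np.hstack([cv2.resize(w,(400,300),interpolation=3),cv2.resize(b,(400,300),interpolation=2)]))"
```

```text
t 12.9 pos [0.4809 0.0962 0.2856] yaw 0.01 tilt [ 0.007  0.002 -1.   ] F [0.4 0.8 0.4] op 0.466
shift cm [ 0.09 -0.04 17.36] turn 0.01
```

View pics/p5.png

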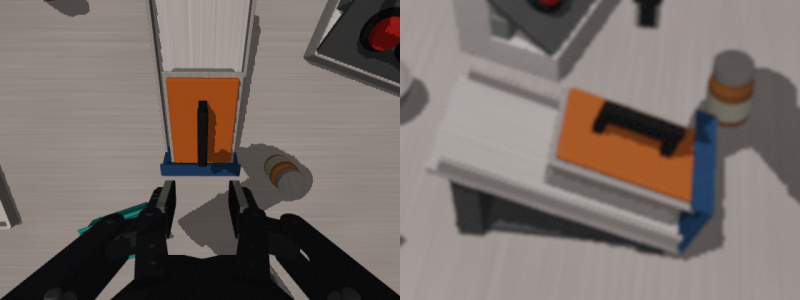

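```bash
python3 -c "
from h import *
C=cam('wrist'); im=cv2.imread('pics/wrist5.png')
for c in (255,310):
  print(c,[(v,im[v,c].tolist()) for v in list(range(96,114))+list(range(220,250,2))])
ex=np.array([np.cos(.349),0,np.sin(.349)]); n=np.array([-ex[2],0,ex[0]]); S=np.array([.437,.097,.025])
for tag,v,h in [('rim far',103,.046),('lid far',108,.055),('lip edge',228,.070),('lip back',246,.070)]:
    o,d=ray(C,(284,v)); X=o+d*((S+n*h-o)@n)/(d@n); print(tag,(X-S)@ex)
"
```

```text
255 [(96, [89, 93, 99]), (97, [90, 94, 100]), (98, [90, 93, 99]), (99, [92, 97, 102]), (100, [102, 107, 114]), (101, [129, 136, 146]), (102, [118, 123, 133]), (103, [118, 124, 133]), (104, [119, 124, 133]), (105, [119, 123, 133]), (106, [119, 125, 134]), (107, [114, 121, 131]), (108, [83, 96, 125]), (109, [19, 62, 133]), (110, [23, 73, 155]), (111, [24, 78, 169]), (112, [25, 77, 164]), (113, [22, 73, 156]), (220, [25, 73, 155]), (222, [22, 72, 154]), (224, [21, 71, 153]), (226, [20, 69, 151]), (228, [31, 22, 17]), (230, [63, 39, 18]), (232, [84, 53, 26]), (234, [81, 50, 23]), (236, [82, 51, 25]), (238, [80, 49, 23]), (240, [80, 51, 26]), (242, [79, 49, 22]), (244, [79, 49, 23]), (246, [103, 92, 86]), (248, [127, 134, 142])]
310 [(96, [86, 91, 97]), (97, [88, 92, 99]), (98, [88, 92, 98]), (99, [88, 92, 98]), (100, [94, 99, 106]), (101, [118, 123, 132]), (102, [117, 122, 131]), (103, [116, 120, 130]), (104, [117, 121, 131]), (105, [116, 121, 130]), (106, [117, 123, 131]), (107, [117, 123, 130]), (108, [106, 113, 129]), (109, [17, 58, 124]), (110, [24, 71, 150]), (111, [27, 78, 167]), (112, [27, 78, 166]), (113, [24, 73, 159]), (220, [14, 41, 87]), (222, [9, 38, 85]), (224, [11, 38, 85]), (226, [11, 38, 86]), (228, [29, 26, 33]), (230, [44, 29, 12]), (232, [41, 23, 8]), (234, [46, 29, 12]), (236, [46, 28, 14]), (238, [46, 27, 11]), (240, [54, 35, 15]), (242, [81, 51, 23]), (244, [79, 50, 22]), (246, [103, 83, 76]), (248, [127, 133, 142])]
rim far 0.15543485989829295
lid far 0.15374725883867157
lip edge 0.01592276221980161
lip back -0.014288692552149554
```

Wrist view: the pan is square in the cradle, with its near end under the blue lip. The far rim edge measures about 156–158 mm from the wall face, so it is home. The moves allow no tool lean, so I plan to press with one opened finger from the robot's side, keeping the gripper's axis about 65–70 mm in front of the rail.

```bash
python3 go.py .5085 -.186 .29 72; python3 -c "
from h import *
print(np.round(arm.read_state()['joint_positions'],3)); S=cam('scene');D=cam('side')
X,e=tri([ray(S,(231.8,223.5)),ray(D,(344.6,211.9))]);print('jar',X,e)
X,e=tri([ray(S,(389.5,165.8)),ray(D,(152.8,352.5))]);print('sauce',X,e)"
```

```text
t 13.05 pos [0.4794 0.0963 0.2796] yaw 0.03 tilt [-0.001 -0.    -1.   ] F [ 0.7 -0.3 -0.4] op 0.464
shift cm [ 2.9  28.23 -1.04] turn -71.97
[ 6.110e-01 -2.440e-01 -9.000e-02 -1.000e-03 -1.726e+00  9.600e-01]
jar [ 0.38336701 -0.06656746  0.04558923] [np.float64(0.0020761179912579643), np.float64(0.0020761179912579626)]
sauce [0.71683198 0.35891792 0.07776377] [np.float64(0.004593715749564979), np.float64(0.004593715749564796)]
```

Request:
{"name": "drive_tool", "arguments": {"moves": [[[8.5,0,2,-1,8],[8.5,0,5,-1,16],[8.5,0.5,8,-1,24],[8.5,1,11,-1,32],[8.5,1.5,14,-1,40],[8.5,2,17,-1,48],[8.5,2.3,20,-1,56],[8.5,2.6,23,-1,64],[8.5,2.9,26,-1,72],[8.5,2.9,28,-1,80],[8.5,2.9,28.2,-1,88],[8.5,2.9,28.2,-1,96]]], "newtons": 60}}

```text
time_s: 14.25
tool_pos: [0.5082, -0.1867, 0.2885]
eef_rot: [-0.667, 0.745, 0.001, -0.001]
contact_force: [-0.2, 0.9, -0.2]
opening: 0.995
```

Request:
{"name": "drive_tool", "arguments": {"moves": [[[8.5,0,0,0,8],[8.5,0,0,0,12],[8.5,0,0,0,12],[8.5,0,0,0,12]]]}}

```text
time_s: 14.65
tool_pos: [0.5085, -0.1858, 0.2895]
eef_rot: [-0.589, 0.808, 0.001, -0.001]
contact_force: [0.9, 0.4, -0.1]
opening: 0.995
```

```bash
python3 go.py .5085 -.186 .29 -108; cat > e.py <<'E'
from h import *
import sys
C=cam("wrist"); im=arm.get_image("wrist"); cv2.imwrite("pics/k%s.png"%sys.argv[1],im)
hsv=cv2.cvtColor(im,cv2.COLOR_BGR2HSV)
for k,lo,hi in (("red",(0,120,40),(6,255,255)),("blue",(105,120,30),(130,255,255)),("green",(50,80,25),(85,255,255)),("yellow",(18,120,50),(32,255,255))):
    n,l,s,c=cv2.connectedComponentsWithStats(cv2.inRange(hsv,lo,hi))
    if n>1: i=1+np.argmax(s[1:,4]); print(k,s[i],np.round(c[i],1),np.round(onz(C,c[i],.107),4))
for l in ["key_red_top","key_blue_top","key_green_top","key_yellow_top","rail_mid"]:
    print(l,[(np.round(d["uv"],1).tolist(),round(d["conf"],2),np.round(onz(C,d["uv"],.21 if l[0]=="r" else .107),4)) for d in arm.spot_in("wrist",l)[:2]])
E
python3 e.py 1
```

```text
t 14.65 pos [ 0.5085 -0.1858  0.2895] yaw -107.86 tilt [-0.002  0.    -1.   ] F [ 0.9  0.4 -0.1] op 0.995
shift cm [ 0.02 -0.01 -0.05] turn 0.14
red [185 217  36  34 928] [201.9 233.2] [ 0.6175 -0.1601  0.107 ]
blue [ 179  167   38   37 1061] [197.8 185.2] [ 0.5992 -0.216   0.107 ]
green [ 173  113   41   39 1223] [193.1 131.6] [ 0.581 -0.272  0.107]
yellow [ 167   50   43   44 1448] [187.6  71.3] [ 0.5629 -0.328   0.107 ]
key_red_top [([203.0, 231.8], 0.65, array([ 0.6156, -0.1614,  0.107 ]))]
key_blue_top [([198.9, 184.5], 0.56, array([ 0.5977, -0.2163,  0.107 ]))]
key_green_top [([191.2, 132.2], 0.61, array([ 0.5831, -0.272 ,  0.107 ]))]
key_yellow_top [([184.6, 70.5], 0.67, array([ 0.5655, -0.3296,  0.107 ]))]
rail_mid [([144.1, 128.3], 0.58, array([ 0.5832, -0.2815,  0.21  ]))]
```

View pics/k1.png

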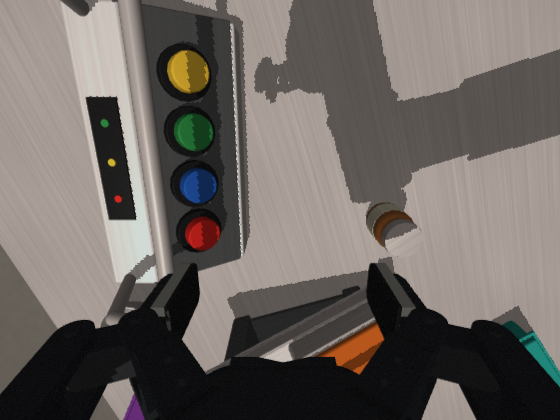

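The wrist view shows the keys yellow (188,71), green (193,132), blue (198,185) and red (202,233), with the rail running left of them from (128,0) to (165,280).

```bash
python3 -c "
from h import *
C=cam('wrist'); u=np.array([np.cos(np.radians(-18)),np.sin(np.radians(-18)),0]); w=np.array([-u[1],u[0],0])
im=cv2.imread('pics/k1.png'); print(im[160,130:175].sum(1)//3); print(im[40,115:160].sum(1)//3)
P=[(201.9,233.2),(197.8,185.2),(193.1,131.6),(187.6,71.3)]
for z in (.100,.104,.107): 
  X=[onz(C,p,z) for p in P]; print(z,[np.round([x@u,x@w],4).tolist() for x in X])
for p in [(149,160),(133,40)]: x=onz(C,p,.21); print('rail',x@u,x@w)
o=cam('scene'); 
"; python3 go.py .5085 -.186 .29 -108
```

```text
[203 204 206 206 207 207 206 199 179 162 145 131 142 149 154 159 170 183
 196 193 171 155 145 135 127 117 106  95  84  66  53  56  60  59  59  60
  58  57  59  63  62  61  59  60  60]
[195 196 197 198 195 179 164 151 122 132 142 150 153 155 157 160 166 169
 160 151 146 141 132 124 117 107  99  87  75  61  51  57  61  60  60  60
  60  59  59  60  62  61  62  61  61]
0.1 [[0.6399, 0.0419], [0.6396, -0.0184], [0.6394, -0.0787], [0.6395, -0.1391]]
0.104 [[0.6387, 0.0402], [0.6384, -0.0193], [0.6382, -0.0789], [0.6383, -0.1386]]
0.107 [[0.6378, 0.039], [0.6375, -0.0201], [0.6374, -0.0791], [0.6374, -0.1382]]
rail 0.6421276389160965 -0.06445724807054526
rail 0.6416270400345178 -0.1449110630048029
t 14.95 pos [ 0.5087 -0.1859  0.2906] yaw -107.95 tilt [-0. -0. -1.] F [-0.9 -0.5  0.5] op 0.992
shift cm [0.02 0.02 0.06] turn 0.05
```

Request:
{"name": "drive_tool", "arguments": {"moves": [[[8.5,0,3,2,0],[8.5,0,3,5,0],[8.5,0,3,9,0],[8.5,0,3,13,0],[8.5,0,3,16.5,0],[8.5,0,3,19,0],[8.5,0,3,19.8,0],[8.5,0,2,19.8,0],[8.5,0,1,19.8,0],[8.5,0,0,19.8,0],[8.5,0,-0.5,19.8,0],[8.5,0,-0.5,19.8,0]]], "newtons": 60}}

```text
time_s: 16.15
tool_pos: [0.5144, -0.1878, 0.093]
eef_rot: [-0.588, 0.809, -0.0, 0.0]
contact_force: [0.9, 0.2, -0.2]
opening: 0.997
```

```bash
cat > k.py <<'E'
from h import *
s=arm.read_state(); p=np.array(s["tool_pos"]); u=np.array([.9511,-.3090]); w=np.array([.3090,.9511])
print("t",round(s["time_s"],2),"a",round(p[:2]@u,4),"b",round(p[:2]@w,4),"z",round(p[2],4),"F a,b,z",np.round([np.dot(s["contact_force"][:2],u),np.dot(s["contact_force"][:2],w),s["contact_force"][2]],1),"op",round(s["opening"],3))
E
python3 k.py; python3 -c "
from h import *
cv2.imwrite('pics/sc6.png',arm.get_image('scene')); cv2.imwrite('pics/si6.png',arm.get_image('side')); w=arm.get_image('wrist'); a=cv2.imread('pics/sc6.png')[210:360,190:390];b=cv2.imread('pics/si6.png')[70:220,190:390]
cv2.imwrite('pics/p6.png',np.hstack([cv2.resize(a,(400,300),interpolation=2),cv2.resize(b,(400,300),interpolation=2)])); cv2.imwrite('pics/w6.png',w)"
```

```text
t 16.15 a 0.5473 b -0.0196 z 0.093 F a,b,z [ 0.8  0.5 -0.2] op 0.997
```

View pics/p6.png

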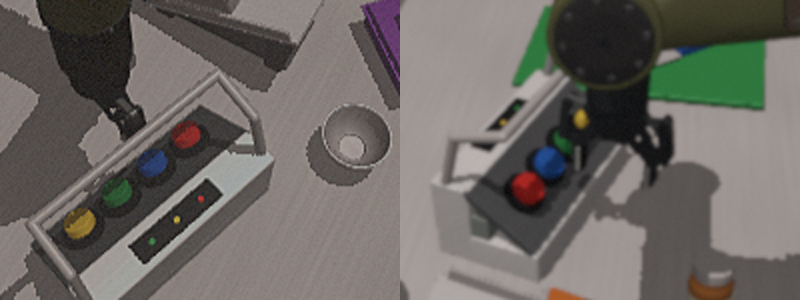

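Request:
{"name": "drive_tool", "arguments": {"moves": [[[8.5,0,-0.4,0,0],[8.5,0,-0.8,0,0],[8.5,0,-1.2,0,0],[8.5,0,-1.5,0,0],[8.5,0,-1.8,0,0],[8.5,0,-1.8,0,0]]]}}

```text
time_s: 16.9
tool_pos: [0.5309, -0.1931, 0.0925]
eef_rot: [-0.588, 0.809, 0.0, -0.0]
contact_force: [0.4, 0.6, 0.3]
opening: 0.996
```

```bash
python3 k.py
```

```text
t 16.9 a 0.5646 b -0.0197 z 0.0925 F a,b,z [0.2 0.7 0.3] op 0.996
```

Request:
{"name": "drive_tool", "arguments": {"moves": [[[8.5,0,-0.3,0.2,0],[8.5,0,-0.5,0.5,0],[8.5,0,-0.5,0.8,0],[8.5,0,-0.5,0.8,0]]]}}

```text
time_s: 17.3
tool_pos: [0.535, -0.1945, 0.0838]
eef_rot: [-0.588, 0.809, 0.0, -0.0]
contact_force: [-0.0, 0.2, -0.1]
opening: 0.997
```

```bash
python3 k.py
```

```text
t 17.3 a 0.5689 b -0.0197 z 0.0838 F a,b,z [-0.1  0.2 -0.1] op 0.997
```

Now small steps along the panel normal.

Request:
{"name": "drive_tool", "arguments": {"moves": [[[8.5,0,-0.1,0.15,0],[8.5,0,-0.2,0.3,0],[8.5,0,-0.2,0.4,0],[8.5,0,-0.2,0.4,0]]]}}

```text
time_s: 17.7
tool_pos: [0.5376, -0.1953, 0.0811]
eef_rot: [-0.588, 0.809, -0.0, 0.0]
contact_force: [-0.5, 0.7, 3.1]
opening: 0.996
```

```bash
python3 k.py
```

```text
t 17.7 a 0.5716 b -0.0197 z 0.0811 F a,b,z [-0.7  0.5  3.1] op 0.996
```

Request:
{"name": "drive_tool", "arguments": {"moves": [[[8.5,0,-0.1,0.2,0],[8.5,0,-0.2,0.4,0],[8.5,0,-0.3,0.5,0],[8.5,0,-0.3,0.5,0]]]}}

```text
time_s: 18.1
tool_pos: [0.5407, -0.1963, 0.0762]
eef_rot: [-0.588, 0.809, -0.001, 0.0]
contact_force: [-1.1, 0.4, 5.8]
opening: 0.995
```

```bash
python3 k.py
```

```text
t 18.1 a 0.5749 b -0.0196 z 0.0762 F a,b,z [-1.2  0.   5.8] op 0.995
```

Projected force of 5.4 N and 5.9 mm of travel both put the blue key at about 8.6 mm. I hold it, then release.

Request:
{"name": "drive_tool", "arguments": {"moves": [[[8.5,0,0,0,0],[8.5,0,0,0,0],[8.5,0,0,0,0],[8.5,0,0.3,-0.4,0],[8.5,0,0.6,-0.9,0],[8.5,0,1.0,-1.4,0],[8.5,0,1.6,-1.6,0],[8.5,0,2.2,-1.6,0],[8.5,0,2.6,-1.6,0],[8.5,0,2.6,-1.6,0]]]}}

```text
time_s: 19.1
tool_pos: [0.5148, -0.1878, 0.0915]
eef_rot: [-0.588, 0.809, 0.0, -0.0]
contact_force: [0.4, -0.4, 0.3]
opening: 0.993
```

```bash
python3 k.py; python3 e.py 2
```

```text
t 19.1 a 0.5477 b -0.0196 z 0.0915 F a,b,z [ 0.5 -0.3  0.3] op 0.993
red [ 98 378  39  28 731] [117.3 393.2] [ 0.6266 -0.1474  0.107 ]
blue [  60  235   92   82 5915] [104.4 275.7] [ 0.5965 -0.2176  0.107 ]
green [  25  113  109   92 7775] [ 79.  158.6] [ 0.579  -0.2721  0.107 ]
yellow [   0    0  111   65 5973] [57.2 27.5] [ 0.5616 -0.3182  0.107 ]
key_red_top [([117.8, 392.6], 0.71, array([ 0.6261, -0.1477,  0.107 ]))]
key_blue_top [([102.9, 274.9], 0.78, array([ 0.597 , -0.2183,  0.107 ]))]
key_green_top [([80.1, 160.7], 0.59, array([ 0.579 , -0.2711,  0.107 ]))]
key_yellow_top [([55.4, 26.9], 0.98, array([ 0.5621, -0.3186,  0.107 ]))]
rail_mid [([153.9, 188.6], 0.6, array([ 0.5018, -0.2606,  0.21  ])), ([60.3, 29.2], 0.52, array([ 0.5031, -0.2731,  0.21  ]))]
```

Request:
{"name": "drive_tool", "arguments": {"moves": [[[8.5,2,0.5,0,0],[8.5,5,0.5,0,0],[8.5,8,0.5,0,0],[8.5,11,0.3,0,0],[8.5,11.9,0,0,0],[8.5,11.9,0,0,0],[8.5,11.9,-0.6,0,0],[8.5,11.9,-1.2,0,0],[8.5,11.9,-1.6,0.2,0],[8.5,11.9,-1.9,0.5,0],[8.5,11.9,-2.1,0.8,0],[8.5,11.9,-2.1,0.8,0]]]}}

```text
time_s: 20.6
tool_pos: [0.4986, -0.3075, 0.0828]
eef_rot: [-0.588, 0.809, 0.001, -0.0]
contact_force: [0.2, -0.0, 0.4]
opening: 0.994
```

```bash
python3 k.py
```

```text
t 20.6 a 0.5692 b -0.1384 z 0.0828 F a,b,z [0.2 0.  0.4] op 0.994
```

Request:
{"name": "drive_tool", "arguments": {"moves": [[[8.5,0,-0.1,0.2,0],[8.5,0,-0.3,0.4,0],[8.5,0,-0.4,0.6,0],[8.5,0,-0.5,0.8,0],[8.5,0,-0.5,0.8,0]]]}}

```text
time_s: 21.1
tool_pos: [0.5035, -0.3093, 0.0758]
eef_rot: [-0.588, 0.809, -0.0, 0.0]
contact_force: [-3.4, 1.9, 5.0]
opening: 0.994
```

```bash
python3 k.py
```

```text
t 21.1 a 0.5745 b -0.1386 z 0.0758 F a,b,z [-3.9  0.8  5. ] op 0.994
```

Projected force is about 6.3 N, so yellow is near the bottom. I hold it, then release.

Request:
{"name": "drive_tool", "arguments": {"moves": [[[8.5,0,0,0,0],[8.5,0,0,0,0],[8.5,0,0,0,0]]]}}

```text
time_s: 21.4
tool_pos: [0.5034, -0.3093, 0.0758]
eef_rot: [-0.588, 0.809, -0.0, 0.0]
contact_force: [-3.0, 2.5, 3.7]
opening: 0.995
```

Request:
{"name": "drive_tool", "arguments": {"moves": [[[8.5,0,0.3,-0.4,0],[8.5,0,0.6,-0.9,0],[8.5,0,1.0,-1.4,0],[8.5,0,1.6,-1.6,0],[8.5,0,2.2,-1.6,0],[8.5,0,2.6,-1.6,0],[8.5,0,2.6,-1.6,0],[8.5,-3,2.8,-1.6,0],[8.5,-5.5,2.6,-1.6,0],[8.5,-5.95,2.6,-1.6,0],[8.5,-5.95,2.6,-1.6,0]]]}}

```text
time_s: 22.5
tool_pos: [0.4972, -0.2442, 0.0915]
eef_rot: [-0.589, 0.808, -0.0, -0.0]
contact_force: [-0.1, -0.6, 0.4]
opening: 0.996
```

```bash
python3 k.py
```

```text
t 22.5 a 0.5484 b -0.0786 z 0.0915 F a,b,z [ 0.1 -0.6  0.4] op 0.996
```

Request:
{"name": "drive_tool", "arguments": {"moves": [[[8.5,0,-0.6,0,0],[8.5,0,-1.2,0,0],[8.5,0,-1.6,0.2,0],[8.5,0,-1.9,0.5,0],[8.5,0,-2.1,0.8,0],[8.5,0,-2.2,1.0,0],[8.5,0,-2.4,1.2,0],[8.5,0,-2.5,1.4,0],[8.5,0,-2.6,1.6,0],[8.5,0,-2.6,1.6,0]]]}}

```text
time_s: 23.5
tool_pos: [0.5218, -0.253, 0.0759]
eef_rot: [-0.588, 0.809, -0.0, -0.0]
contact_force: [-2.0, -0.3, 3.4]
opening: 0.993
```

```bash
python3 k.py
```

```text
t 23.5 a 0.5744 b -0.0794 z 0.0759 F a,b,z [-1.8 -0.9  3.4] op 0.993
```

Request:
{"name": "drive_tool", "arguments": {"moves": [[[8.5,0,-0.05,0.1,0],[8.5,0,-0.1,0.15,0],[8.5,0,-0.1,0.15,0]]]}}

```text
time_s: 23.8
tool_pos: [0.5227, -0.2532, 0.0744]
eef_rot: [-0.588, 0.809, -0.0, -0.0]
contact_force: [-3.2, -0.2, 5.3]
opening: 0.995
```

```bash
python3 k.py; python3 -c "
from h import *
w=arm.get_image('wrist'); cv2.imwrite('pics/w7.png',w)
cv2.imwrite('pics/si7.png',arm.get_image('side')); b=cv2.imread('pics/si7.png')[90:190,220:353]
cv2.imwrite('pics/p7.png',np.hstack([cv2.resize(w,(400,300),interpolation=3),cv2.resize(b,(400,300),interpolation=2)]))"
```

```text
t 23.8 a 0.5754 b -0.0793 z 0.0744 F a,b,z [-3.  -1.2  5.3] op 0.995
```

View pics/p7.png

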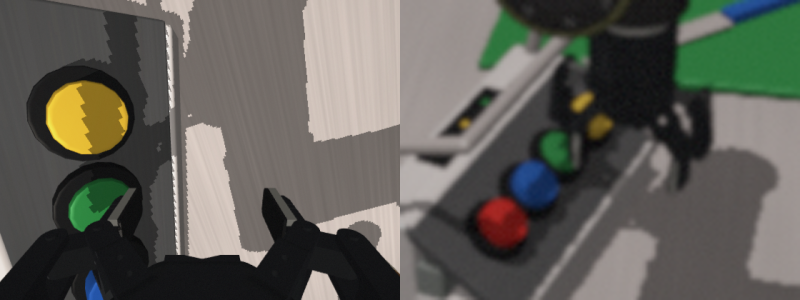

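The finger is on green, which sits well down at about 6 N projected. The other keys are up. I hold it, then retreat.

Request:
{"name": "drive_tool", "arguments": {"moves": [[[8.5,0,0,0,0],[8.5,0,0,0,0],[8.5,0,0,0,0],[8.5,0,0.3,-0.4,0],[8.5,0,0.6,-0.9,0],[8.5,0,1.0,-1.4,0],[8.5,0,1.6,-1.7,0],[8.5,0,2.4,-1.7,0],[8.5,0,3.6,-1.7,0],[8.5,0,5,-1.7,0],[8.5,0,6,-1.7,0],[8.5,0,6,-2.5,0]]]}}

```text
time_s: 25.1
tool_pos: [0.4641, -0.2339, 0.0983]
eef_rot: [-0.588, 0.809, 0.001, -0.0]
contact_force: [0.3, -0.0, -0.3]
opening: 0.994
```

Request:
{"name": "drive_tool", "arguments": {"moves": [[[8.5,0,0,-2,0],[8.5,0,0,-6,0],[8.5,0,0,-10,0],[8.5,0,0,-14,0],[8.5,0,0,-18,0],[8.5,0,0,-20,0],[8.5,0,0,-20,0],[8.5,0,0,-20,0]]]}}

```text
time_s: 25.9
tool_pos: [0.4659, -0.2343, 0.2992]
eef_rot: [-0.588, 0.809, -0.0, 0.0]
contact_force: [1.1, -0.9, -1.2]
opening: 0.993
```

```bash
python3 k.py; python3 e.py 3; python3 -c "
from h import *
a=arm.get_image('scene');b=arm.get_image('side')
cv2.imwrite('pics/p8.png',np.hstack([cv2.resize(a[90:390,160:460],(400,400),interpolation=3),cv2.resize(b[80:380,80:380],(400,400),interpolation=3)]))
for n in ('sauce','jar','bowl'):
  for c in ('scene','side'): print(n,c,[(np.round(d['uv'],1).tolist(),round(d['conf'],2)) for d in arm.spot_in(c,n)[:1]])"
```

```text
t 25.9 a 0.5156 b -0.0789 z 0.2992 F a,b,z [ 1.4 -0.5 -1.2] op 0.993
red [173 256  33  27 302] [192.8 265.9] [ 0.6084 -0.1674  0.107 ]
blue [167 213  36  34 920] [184.2 229.5] [ 0.5984 -0.2169  0.107 ]
green [ 161  166   37   35 1024] [179.  182.7] [ 0.5802 -0.2727  0.107 ]
yellow [ 154  112   40   38 1158] [173.1 130.4] [ 0.5621 -0.3288  0.107 ]
key_red_top [([197.2, 264.9], 0.68, array([ 0.6024, -0.167 ,  0.107 ])), ([132.9, 165.9], 0.21, array([ 0.6223, -0.307 ,  0.107 ]))]
key_blue_top [([187.0, 231.8], 0.77, array([ 0.5964, -0.2131,  0.107 ])), ([175.7, 133.1], 0.37, array([ 0.5606, -0.3253,  0.107 ]))]
key_green_top [([178.9, 184.6], 0.78, array([ 0.5813, -0.2707,  0.107 ]))]
key_yellow_top [([171.2, 130.3], 0.7, array([ 0.5641, -0.3296,  0.107 ]))]
rail_mid [([133.5, 166.7], 0.73, array([ 0.5663, -0.3071,  0.21  ]))]
sauce scene [([392.1, 164.3], 0.63)]
sauce side []
jar scene [([232.9, 224.3], 0.57)]
jar side [([345.3, 213.4], 0.61)]
bowl scene [([368.4, 278.7], 0.79)]
bowl side [([167.4, 211.8], 0.66)]
```

View pics/p8.png

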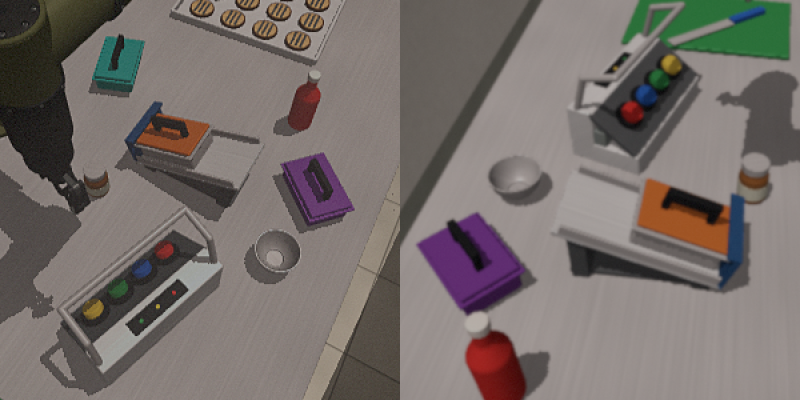

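The pan is home under the lip, all keys are up and everything else is in place. I hand in.

```bash
python3 -c "
from plant import arm
print(arm.hand_in())"
```

```text
the job is handed in; nothing more can be done
None
```

I put the orange-lidded pan home in the cradle, then pressed blue, yellow and green in that order and handed the job in at about 26 s of robot time. No verdict is reported.

- **Pan:** I lowered it onto the slope so that it pivoted flat in the grip, regripped, slid it down until about 15 N built up against the stop, and let go. Afterwards the wrist view put its far rim 156–158 mm from the stop wall (160 expected), square and under the lip. This agrees with home to within 2–4 mm.
- **Keys:** The moves allow no tool lean, so I pressed with one opened finger, coming in under the rail from the robot's side.
  - **Blue:** about 5.4 N, roughly 8.6 mm down.
  - **Yellow:** 5.1–6.3 N, about 8–10 mm down. The two readings disagreed, but both are above the 4.3 N needed at 6 mm.
  - **Green:** read only 3.8 N at first, so I pressed 1–2 mm further, to about 6 N, and held.
- **Last look:** The last pictures show all four keys up, the pan home, and the robot clear of everything at about 0.30 m height. The jar and bowl were found within 4 pixels of where they started in both cameras. The network missed the bottle in the side view; it is within 3 pixels in the scene view and stands upright in both pictures.

Key depths come from force and travel, as the key joints could not be read directly.

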